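Open the bayonet-lidded dry-storage pot

TASK

Open the short, wide one of the two bayonet pots: turn its lid anticlockwise until its lugs reach the slots in the collar, then lift it straight off. Set the lid down on the steel tray, right way up and without dropping it. Do not touch the lid of the tall, slim pot.

Things in the scene. Friction and masses are not known exactly. Their poses are not given: they have to be found in the camera images.
- pot: short wide grey pot, fixed; collar 88 mm across, top 57.5 mm up; foot 108 mm. Origin: its axis, at the worktop; z up. Lid's seat at z = 45 mm. Two inward lips (63 mm apart, underside 7.5 mm over the seat, 4.5 thick) hold the lugs down; between them two slots, 72 deg wide, centred on +x and -x, each marked by a small bright rib outside the collar. Stands left or right, yaw within 30 deg
- lid: its aluminium lid, 110 to 225 g: disc 58 mm across, 14 thick; lugs (18 wide, 5 thick, 74 over both) at +x and -x; black bar along x, 50 long, 16 wide, 16 to 44 mm above origin (centre of underside, z up). Starts with its x axis 49 to 72 deg clockwise (from above) of the pot's x. Turns freely; stop at 80 deg clockwise, none at the slots. Lifts out when within 18 deg of the pot's x; half turns alike
- tray: flat steel tray, 218 x 168 mm, rim 11 mm high, fixed in place. Origin: centre of its underside; x along its 218 mm side, z up. Its floor is 2 mm above its underside
- tall_lid: lid of the tall slim pot, to be left alone: disc 36 mm across, black bar grip 32 mm long whose top is 144 mm above the worktop. That pot's collar is 66 mm across, its foot 86 mm. Origin: centre of the lid's underside, on that pot's axis, 100 mm above the worktop
There are look-alikes about, which are no part of the job. What is shaped like the lid but orange or purple is not meant.

How it is judged:
By the outcome, as a careful person would: the job done as asked, in the order asked, and still so for the second after the job is handed in, with the robot touching nothing.
It also fails if it takes over 45 s, if anything falls off the work surface, if the arm or the gripper's body presses on something with over 40 N, if the wrist force passes 120 N, or if a joint passes its speed limit or range.

ROBOT

A 6-joint arm with a two-finger parallel gripper is mounted at the origin on the work surface; the furniture and walls round the work are solid. World frame = base frame: x ahead of the robot, y to its left, z up, the work surface at z = 0. Lengths are in m, angles in rad, forces in N, time in s.
With the tool pointing down it reaches from about 0.3 to 0.875 m from the base axis. Payload 6.4 kg.
Tool frame: the origin (TCP) lies between the finger pads; the fingertips stand ctrl.tip_reach ahead of it and the grasp point (between the pads) lies 11 mm behind it (ctrl.tip_reach is the distance from the TCP to the fingertips, in m); z points along the fingers, x is the direction in which the jaws open and shut, and the axes are right-handed (so a half turn about z gives the same grasp; the last joint's range is limited). The gripper opens to 85 mm and grips with 20 to 120 N. Pads are 22 mm wide; open, the fingers measure 114 mm over their backs; the gripper's body (76 mm by 85 mm) begins 54 mm behind the grasp point. The pads swing forward as they close: fully open they stand 13 mm farther back than shut.
Start: joints at [-1.45, 0.181, 1.607, -0, 1.354, -0.206], TCP at [0.185, -0.545, 0.239] pointing down, gripper open.
Joint ranges: [-2.99, 2.99], [-0.89, 2.07], [0.3, 2.58], [-1.14, 4.28], [0, 2.63], [-3.12, 3.12]. Speed limits (rad/s): [2.57, 2.57, 3.01, 3.14, 3.14, 3.14].

INTERFACE

Orientations are given as a unit quaternion [w, x, y, z].
In Python, from bench import telemetry, viewer, ticket, nets, ctrl gives the robot as it stands.
- The arm moves only by the tool step_arm, never from a script. Its argument "plan" is a list of rows, each a list of 2 entries, a list of its own where there are three numbers: the shift along the tool's x, y, z in m, then the turn, a rotation vector about the tool's x, y, z in degrees. A call has 1 to 5 rows; each row is the pose to reach, as a shift and turn from the pose commanded when the call began, along the tool's axes at that moment; what a row does not reach only later rows make up. A row lasts 1/10 s, in which the tool goes at most 50 mm and 8.59 degrees, less where a joint would pass 70% of its speed; a pose out of reach is approached as far as the arm can. A call with a gripper value outside its range is refused whole. "fingers" is the opening in per cent of the stroke, from 0 (shut) to 100 (fully open), set as the call begins (left out, the last holds). The fingers move at their own pace and stop on an object; the grip force is fixed at half the most. Time passes only in rows, so rows that repeat a pose let the fingers close. It gives the time, the measured TCP pose, the force and the opening at its end, in the units of the state.
- telemetry.get_obs(): the state, without advancing time (a new reading comes with each control period).
- viewer.camera(name): name is "scene" or "top" or "wrist"; returns the picture (384x512x3 uint8, red, green, blue); there is no depth.
- viewer.get_calibration(name): a dict with "K" (3x3 intrinsics, pixels), "origin" and "orientation" of the camera in the world. Camera axes: x right, y up, looking along -z (the intrinsics and any distortion apply to the point x, -y, -z); pixel columns grow to the right and rows downward; lengths in m; the calibration is good to about 2 mm. A picture is of the moment at which its call begins: read the wrist's pose just before it. get_calibration takes no time and is no camera call; for the wrist camera it gives the pose at the moment of the call.
- ticket.hand_in(): hands the job in, once; it reports no verdict.
Trained networks look in the newest picture that a camera, given by its name, has taken for a name from the list of things; names that differ only in an ending like _2 or _b are one class to them, and where a whole thing is asked for, a point or a joint stands for the part that bears it (a point fixed in the world has none). Each returns a list of dicts, best first, with "score" (0 to 1); they miss things now and then, are a little off and sometimes report something else, mostly with a low value. They report only what shows in the picture. A call takes as long as a camera call. They do not tell look-alikes from the thing itself.
- nets.boxes_of(thing, camera): "extent" ([left, top, right, bottom] in pixels, round what is visible of it).
The state is a dict: "time_s": time; "q": joint angles; "dq": joint speeds; "joint_efforts": joint torques, N m; "eef_pos": TCP position; "eef_rot": TCP orientation; "wrist_force": force on the tool from outside, world axes, zero at the start; "torque": the same for the moment, N m; "opening": opening from 0.0 (shut) to 1.0 (fully open).
Only numpy, scipy, OpenCV 4.12 (cv2) and the standard library are available. Lean on these libraries where they do the work, as an engineer would, in place of code of your own. Each camera call takes 0.05 s, during which the arm holds its last target.

## Working session

There is one attempt and no reset: what is moved stays moved. The work goes in short steps, Python scripts to look and compute and a tool call to move; the robot and the scene stay as the last step left them, time stands still between calls to the robot, and variables do not carry over. Pictures are saved under pics/ and viewed, and the job is handed in when it is done.

Besides the shell and the picture viewer there is one more tool, called by a JSON object that holds its "fn" and its "kwargs", one argument or row to a line. step_arm: Moves the arm, as the interface text tells. Its arguments: {"type":"object","properties":{"plan":{"type":"array"},"fingers":{"type":"number"}},"required":["plan"]}

```bash
ls; mkdir -p pics; python3 - <<'E'
from bench import telemetry, viewer, ticket, nets, ctrl
import cv2
print(telemetry.get_obs()); print(ctrl.tip_reach)
for n in ["scene","top"]:
    im=viewer.camera(n); cv2.imwrite(f"pics/{n}0.png",im[:,:,::-1])
    print(n,viewer.get_calibration(n))
    for t in ["pot","lid","tray","tall_lid"]:
        print(t,nets.boxes_of(t,n))
E
```

```text
pics
{'time_s': 0.0, 'q': array([-1.45030324e+00,  1.81540713e-01,  1.60799857e+00, -6.60576136e-06,
        1.35379075e+00, -2.06340256e-01]), 'dq': array([ 0.0009714 , -0.0007433 ,  0.00049517, -0.00037898, -0.00136002,
        0.00104691]), 'joint_efforts': array([-1.54761463e-03, -4.44885921e+01, -3.51336086e+01, -4.67673854e-04,
        9.29466274e-03,  1.68520336e-05]), 'eef_pos': array([ 0.18452865, -0.54402479,  0.23838888]), 'eef_rot': array([-6.37868316e-04,  8.12725653e-01, -5.82645911e-01, -5.89708686e-04]), 'wrist_force': array([ 0.27367236, -0.79378861,  0.34027147]), 'torque': array([-0.03624683,  0.00847872,  0.01352039]), 'opening': 0.9997689208488697}
0.008
scene {'K': array([[369.25547976,   0.        , 251.94534876],
       [  0.        , 369.25547976, 195.58735186],
       [  0.        ,   0.        ,   1.        ]]), 'origin': array([1.41671117, 0.41404215, 0.86851775]), 'orientation': array([0.5449892 , 0.25458675, 0.33115533, 0.72698591])}
pot [{'extent': [300.3, 204.8, 335.5, 238.4], 'score': 0.77}]
lid [{'extent': [132.3, 159.2, 194.7, 202.1], 'score': 0.68}, {'extent': [311.0, 202.6, 331.4, 222.2], 'score': 0.65}, {'extent': [321.1, 246.7, 343.9, 270.2], 'score': 0.63}, {'extent': [354.9, 232.2, 375.6, 258.4], 'score': 0.58}]
tray [{'extent': [134.1, 160.4, 197.6, 200.8], 'score': 0.8}]
tall_lid []
top {'K': array([[431.15237263,   0.        , 256.75736749],
       [  0.        , 431.15237263, 195.10591401],
       [  0.        ,   0.        ,   1.        ]]), 'origin': array([0.32121408, 0.16526331, 1.26628923]), 'orientation': array([ 0.70763774,  0.05704712, -0.06574944, -0.70119289])}
pot [{'extent': [156.4, 184.3, 191.4, 223.4], 'score': 0.71}]
lid [{'extent': [144.6, 148.7, 167.3, 172.6], 'score': 0.8}, {'extent': [158.6, 190.6, 181.6, 211.9], 'score': 0.7}]
tray [{'extent': [338.8, 191.9, 403.5, 269.9], 'score': 0.9}]
tall_lid [{'extent': [278.2, 165.7, 295.9, 183.3], 'score': 0.58}]
```

```bash
python3 - <<'E'
import cv2
a=cv2.imread("pics/top0.png"); cv2.imwrite("pics/top0b.png",cv2.resize(a,(800,600),interpolation=cv2.INTER_CUBIC))
a=cv2.imread("pics/scene0.png"); cv2.imwrite("pics/scene0b.png",cv2.resize(a,(800,600),interpolation=cv2.INTER_CUBIC))
a=cv2.imread("pics/top0.png")[130:250,120:280]; cv2.imwrite("pics/top0c.png",cv2.resize(a,(800,600),interpolation=cv2.INTER_CUBIC))
E
```

```text
(no output)
```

View pics/top0b.png

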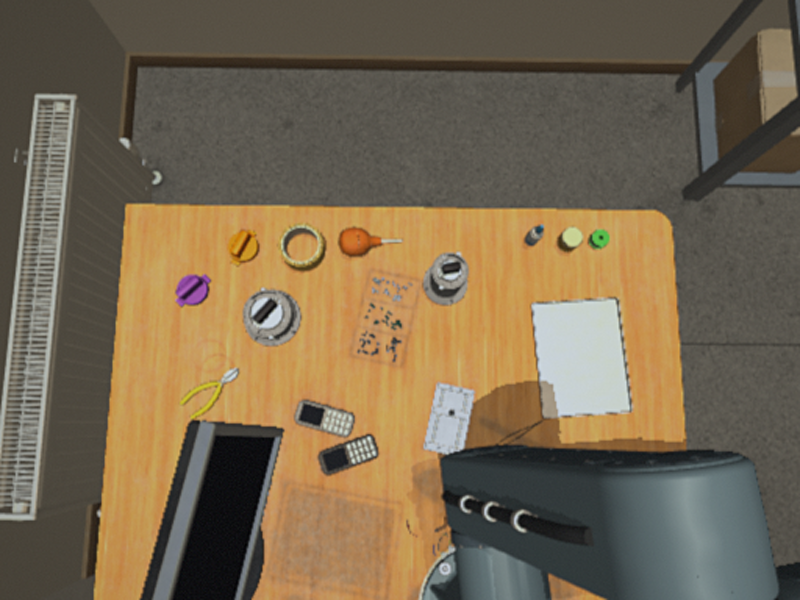

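View pics/scene0b.png

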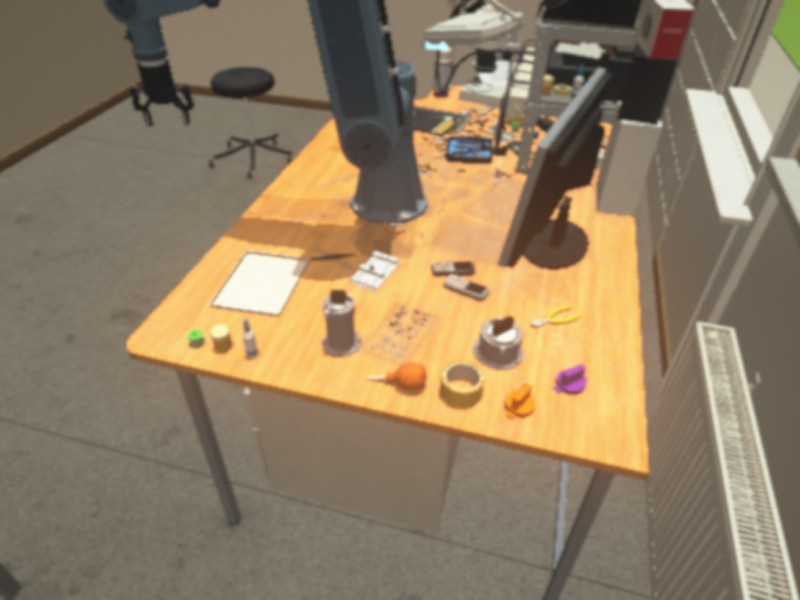

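View pics/top0c.png

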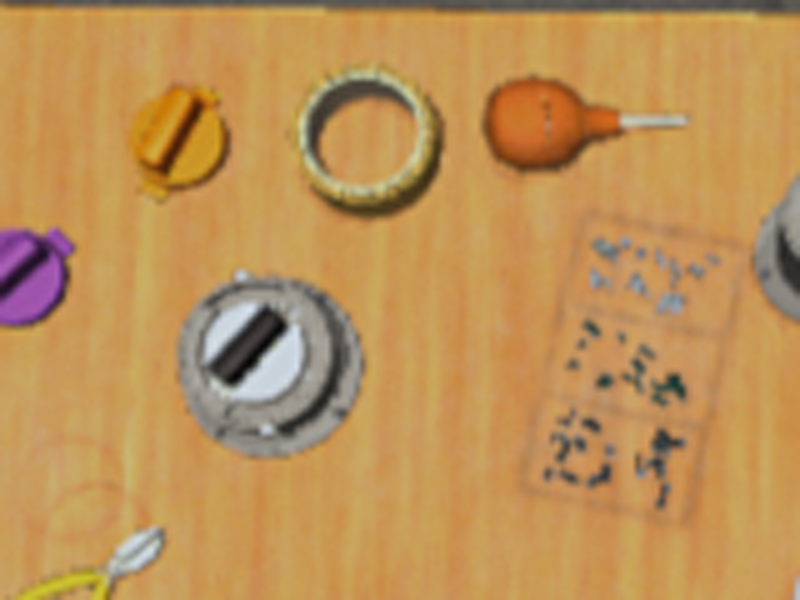

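```bash
cat > h.py <<'E'
import numpy as np, cv2
from scipy.spatial.transform import Rotation as R
def q2R(q): return R.from_quat([q[1],q[2],q[3],q[0]]).as_matrix()
def ray(cal,u,v):
    K=np.array(cal["K"]); d=np.linalg.inv(K)@[u,v,1]; d=np.array([d[0],-d[1],-d[2]])
    return np.array(cal["origin"]), q2R(cal["orientation"])@d
def atz(cal,u,v,z):
    o,d=ray(cal,u,v); return o+d*(z-o[2])/d[2]
def proj(cal,p):
    c=q2R(cal["orientation"]).T@(np.array(p)-cal["origin"]); K=np.array(cal["K"]); x=K@[c[0],-c[1],-c[2]]; return x[:2]/x[2]
E
python3 - <<'E'
from h import *
from bench import viewer,telemetry
c=viewer.get_calibration("top")
f=lambda u,v,z:print(atz(c,u,v,z).round(4))
for p in [(168.4,185),(173.4,216)]: f(*p,.05)
print('bar');
for p in [(175,193),(164.4,205.6)]: f(*p,.089)
f(171,202,.059)
print('tall');f(287,174.5,.14)
print('tray')
s=.64
for p in [(532,302),(618,298),(632,411),(543,418)]: f(p[0]*s,p[1]*s,.011)
o=telemetry.get_obs();M=q2R(o['eef_rot']);print(M.round(3))
E
```

```text
[0.5618 0.4048 0.05  ]
[0.4724 0.3868 0.05  ]
bar
[0.5317 0.3779 0.089 ]
[0.4961 0.4056 0.089 ]
[0.5111 0.3936 0.059 ]
tall
[0.576  0.0716 0.14  ]
tray
[ 0.5498 -0.0977  0.011 ]
[ 0.5593 -0.262   0.011 ]
[ 0.3469 -0.2778  0.011 ]
[ 0.3328 -0.1124  0.011 ]
[[ 0.321 -0.947 -0.   ]
 [-0.947 -0.321  0.   ]
 [-0.    -0.    -1.   ]]
```

```bash
python3 - <<'E'
from h import *
from bench import viewer,telemetry
t=viewer.get_calibration("top");s=viewer.get_calibration("scene");k=.64
def tri(a,b):
    o1,d1=ray(t,a[0]*k,a[1]*k);o2,d2=ray(s,b[0]*k,b[1]*k)
    A=np.stack([d1,-d2],1);x=np.linalg.lstsq(A,o2-o1,rcond=None)[0]
    print((o1+d1*x[0]).round(3),(o2+d2*x[1]).round(3))
tri((283,430),(505,260)); tri((205,422),(607,72)); tri((195,422),(607,72))
a=cv2.imread("pics/scene0.png")[20:190,250:450]; cv2.imwrite("pics/mon.png",cv2.resize(a,(700,595),interpolation=cv2.INTER_CUBIC))
E
```

```text
[0.308 0.354 0.081] [0.306 0.37  0.083]
[0.321 0.376 0.493] [0.319 0.491 0.524]
[0.321 0.387 0.495] [0.319 0.491 0.524]
```

View pics/mon.png

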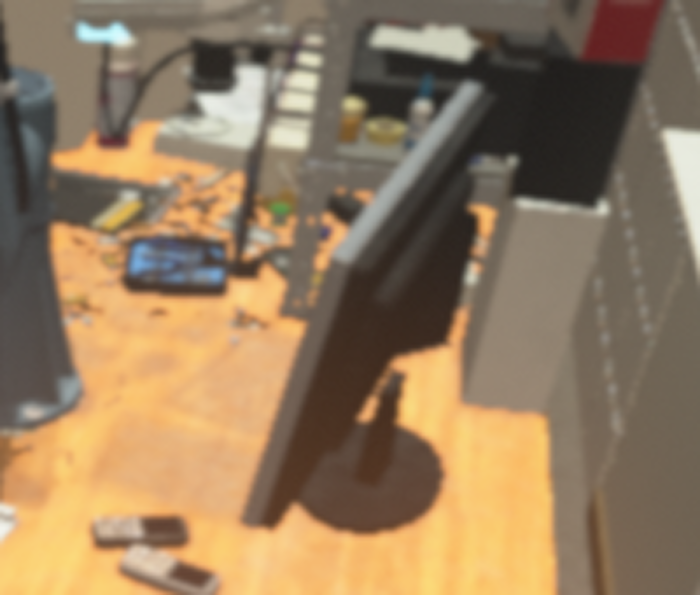

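```bash
python3 - <<'E'
from h import *
from bench import viewer,telemetry
t=viewer.get_calibration("top");s=viewer.get_calibration("scene");k=.64
def tri(a,b):
    o1,d1=ray(t,a[0]*k,a[1]*k);o2,d2=ray(s,b[0]*k,b[1]*k)
    A=np.stack([d1,-d2],1);x=np.linalg.lstsq(A,o2-o1,rcond=None)[0]
    print((o1+d1*x[0]).round(3),(o2+d2*x[1]).round(3))
tri((283,430),(505,260)); tri((205,422),(542,147)); tri((195,422),(545,147))
tri((130,640),(610,70)) 
E
```

```text
[0.308 0.354 0.081] [0.306 0.37  0.083]
[0.321 0.409 0.374] [0.321 0.405 0.373]
[0.321 0.421 0.377] [0.322 0.41  0.375]
[0.073 0.464 0.433] [0.071 0.513 0.452]
```

{"fn": "step_arm", "kwargs": {
  "plan": [
    [[-0.027, -0.244, -0.03], [0, 0, -24]],
    [[-0.027, -0.244, -0.03], [0, 0, -24]],
    [[-0.027, -0.244, -0.03], [0, 0, -24]],
    [[-0.027, -0.244, -0.03], [0, 0, -24]],
    [[-0.027, -0.244, -0.03], [0, 0, -24]]
  ],
  "fingers": 100
}}

```text
time_s: 1.0
eef_pos: [0.4088, -0.4395, 0.2698]
eef_rot: [0.0, 0.916, -0.401, 0.0]
wrist_force: [-0.1, -0.9, -0.3]
opening: 0.999
```

{"fn": "step_arm", "kwargs": {
  "plan": [
    [[-0.052, -0.244, 0], [0, 0, -24]],
    [[-0.052, -0.244, 0], [0, 0, -24]],
    [[-0.052, -0.244, 0], [0, 0, -24]],
    [[-0.052, -0.244, 0], [0, 0, -24]],
    [[-0.052, -0.244, 0], [0, 0, -24]]
  ]
}}

```text
time_s: 1.5
eef_pos: [0.552, -0.2351, 0.2695]
eef_rot: [0.0, 0.979, -0.202, 0.0]
wrist_force: [0.7, -0.2, 0.3]
opening: 0.996
```

{"fn": "step_arm", "kwargs": {
  "plan": [
    [[-0.052, -0.244, 0], [0, 0, -24]],
    [[-0.052, -0.244, 0], [0, 0, -24]],
    [[-0.052, -0.244, 0], [0, 0, -24]],
    [[-0.052, -0.244, 0], [0, 0, -24]],
    [[-0.052, -0.244, 0], [0, 0, -24]]
  ]
}}

```text
time_s: 2.0
eef_pos: [0.5998, 0.0099, 0.2695]
eef_rot: [0.0, 1.0, 0.006, 0.0]
wrist_force: [0.3, 0.3, -0.5]
opening: 0.998
```

{"fn": "step_arm", "kwargs": {
  "plan": [
    [[-0.052, -0.244, 0], [0, 0, -24]],
    [[-0.052, -0.244, 0], [0, 0, -24]],
    [[-0.052, -0.244, 0], [0, 0, -24]],
    [[-0.052, -0.244, 0], [0, 0, -24]],
    [[-0.052, -0.244, 0], [0, 0, -24]]
  ]
}}

```text
time_s: 2.5
eef_pos: [0.5438, 0.253, 0.2695]
eef_rot: [-0.0, 0.977, 0.214, 0.0]
wrist_force: [-0.1, 0.1, -0.4]
opening: 1.006
```

{"fn": "step_arm", "kwargs": {
  "plan": [
    [[0.033, -0.141, 0], [0, 0, -27]],
    [[0.033, -0.141, 0], [0, 0, -27]],
    [[0.033, -0.141, 0], [0, 0, -27]],
    [[0.033, -0.141, 0], [0, 0, -27]],
    [[0.033, -0.141, 0], [0, 0, -27]]
  ]
}}

```text
time_s: 3.0
eef_pos: [0.5149, 0.3939, 0.2689]
eef_rot: [0.0, 0.899, 0.437, -0.0]
wrist_force: [0.0, -0.3, -0.5]
opening: 0.998
```

```bash
python3 - <<'E'
from h import *
from bench import viewer,telemetry,nets
o=telemetry.get_obs();c=viewer.get_calibration("wrist");im=viewer.camera("wrist")
np.savez("w1.npz",K=c["K"],origin=c["origin"],orientation=c["orientation"])
cv2.imwrite("pics/w1o.png",im[:,:,::-1]);cv2.imwrite("pics/w1.png",cv2.resize(im[:,:,::-1],(800,600),interpolation=cv2.INTER_CUBIC))
print(o['eef_pos'],o['q'],c)
print(proj(c,[.515,.395,.089]))
E
```

```text
[0.51490352 0.3939117  0.26891327] [ 4.70525112e-01  3.20448579e-01  1.37635193e+00 -4.16013874e-04
  1.44535523e+00 -4.34153533e-01] {'K': array([[343.92846446,   0.        , 259.66044551],
       [  0.        , 343.92846446, 195.03450093],
       [  0.        ,   0.        ,   1.        ]]), 'origin': array([0.45929349, 0.43752513, 0.40326974]), 'orientation': array([ 0.89063879, -0.12504707, -0.06060008,  0.4329589 ])}
[260.81300988 174.5725085 ]
```

View pics/w1.png

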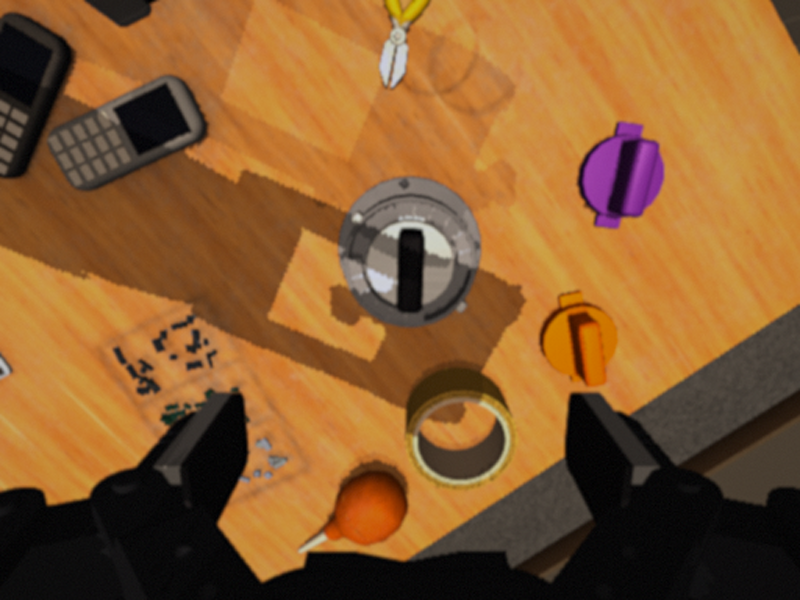

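```bash
python3 - <<'E'
from h import *
from bench import viewer,telemetry,nets
im=viewer.camera("scene")
cv2.imwrite("pics/s2.png",cv2.resize(im[:,:,::-1],(800,600),interpolation=cv2.INTER_CUBIC))
a=cv2.imread("pics/w1o.png")[105:225,185:345];cv2.imwrite("pics/w1c.png",cv2.resize(a,(800,600),interpolation=cv2.INTER_CUBIC))
E
```

```text
(no output)
```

View pics/w1c.png

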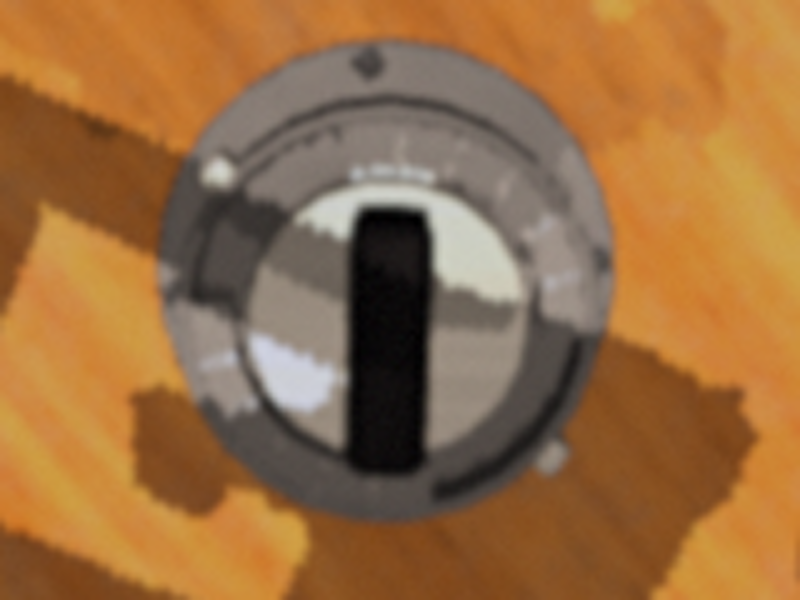

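View pics/s2.png

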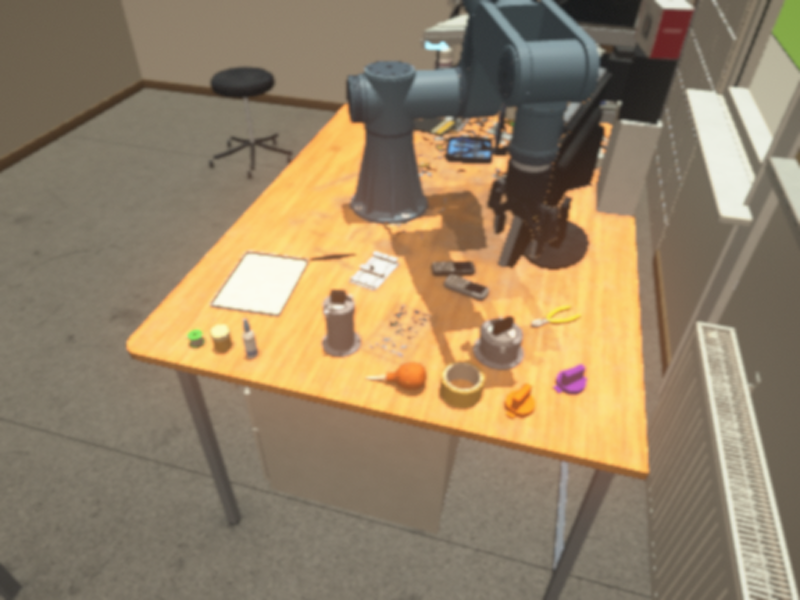

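```bash
python3 - <<'E'
from h import *
from bench import viewer
c=dict(np.load("w1.npz"))
f=lambda u,v,z:atz(c,185+u/5,105+v/5,z)
for n,P in dict(bar=[((395,210),.089),((388,470),.089),((392,280),.089)],ribs=[((218,172),.05),((552,455),.05)],disc=[((385,320),.059)],foot=[((388,285),.005)]).items():
    for p,z in P: print(n,f(*p,z).round(4))
# predicted geometry overlay
def lidpts(x,y,a,z0):
    ca,sa=np.cos(a),np.sin(a)
    for h in(.016,.044):
        yield [proj(c,[x+ca*u-sa*v,y+sa*u+ca*v,z0+h]) for u,v in[(-.025,-.008),(.025,-.008),(.025,.008),(-.025,.008)]]
im=cv2.imread("pics/w1c.png")
for x,y,col in[(.515,.394,(0,0,255))]:
  for q in lidpts(x,y,np.radians(-38.5),.045):
    cv2.polylines(im,[((np.array(q)-[185,105])*5+2.5).astype(int)],True,col,2)
  t=np.linspace(0,6.28,60)
  for r,z in[(.044,.0575),(.054,0.003),(.029,.059)]:
    q=[proj(c,[x+r*np.cos(k),y+r*np.sin(k),z]) for k in t]
    cv2.polylines(im,[((np.array(q)-[185,105])*5+2.5).astype(int)],True,(0,255,0),1)
cv2.imwrite("pics/ov1.png",im)
E
```

```text
bar [0.4965 0.4132 0.089 ]
bar [0.5348 0.3816 0.089 ]
bar [0.5064 0.4048 0.089 ]
ribs [0.4727 0.3865 0.05  ]
ribs [0.5632 0.4043 0.05  ]
disc [0.5165 0.3955 0.059 ]
foot [0.5193 0.3946 0.005 ]
```

View pics/ov1.png

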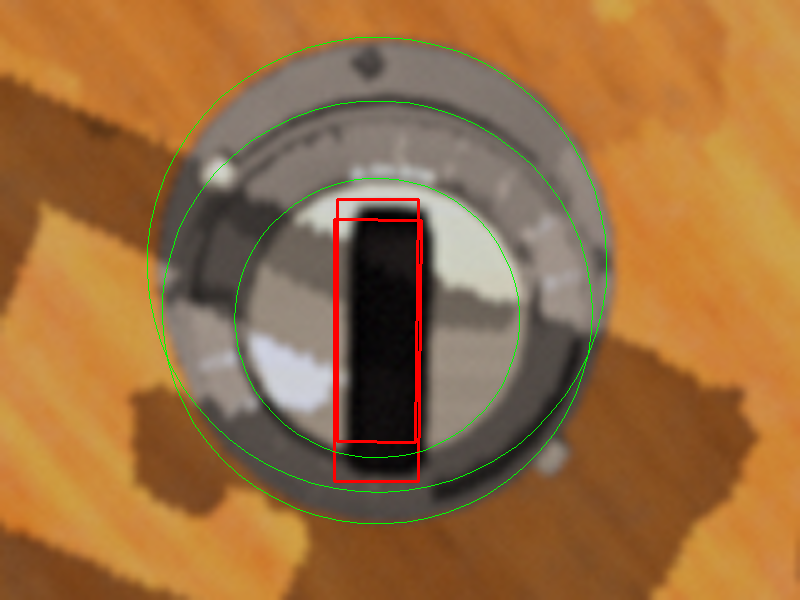

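{"fn": "step_arm", "kwargs": {
  "plan": [
    [[0.0027, 0.0005, 0.05], [0, 0, 1.3]],
    [[0.0027, 0.0005, 0.1], [0, 0, 1.3]],
    [[0.0027, 0.0005, 0.14], [0, 0, 1.3]],
    [[0.0027, 0.0005, 0.14], [0, 0, 1.3]],
    [[0.0027, 0.0005, 0.14], [0, 0, 1.3]]
  ],
  "fingers": 45
}}

```text
time_s: 3.6
eef_pos: [0.5183, 0.3936, 0.1298]
eef_rot: [0.0, 0.905, 0.425, -0.0]
wrist_force: [1.0, -0.6, -0.5]
opening: 0.452
```

```bash
python3 - <<'E'
from h import *
from bench import viewer,telemetry
o=telemetry.get_obs();print(o['eef_pos'],o['wrist_force'],o['opening'])
im=viewer.camera("wrist");cv2.imwrite("pics/w2.png",cv2.resize(im[:,:,::-1],(800,600),interpolation=cv2.INTER_CUBIC))
im=viewer.camera("top");cv2.imwrite("pics/t2.png",cv2.resize(im[:,:,::-1],(800,600),interpolation=cv2.INTER_CUBIC))
E
```

```text
[0.5183099  0.39358473 0.12981023] [ 0.98288127 -0.61255012 -0.48086962] 0.45154737966024144
```

View pics/w2.png

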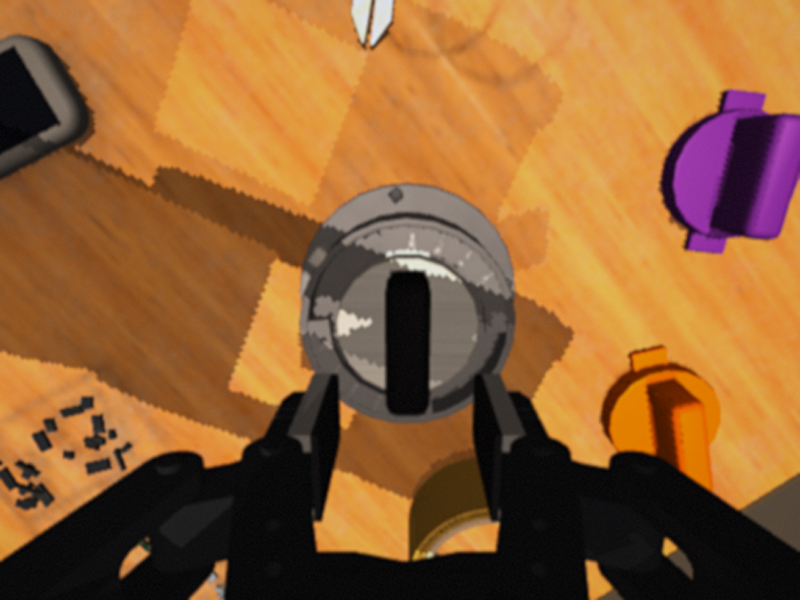

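View pics/t2.png

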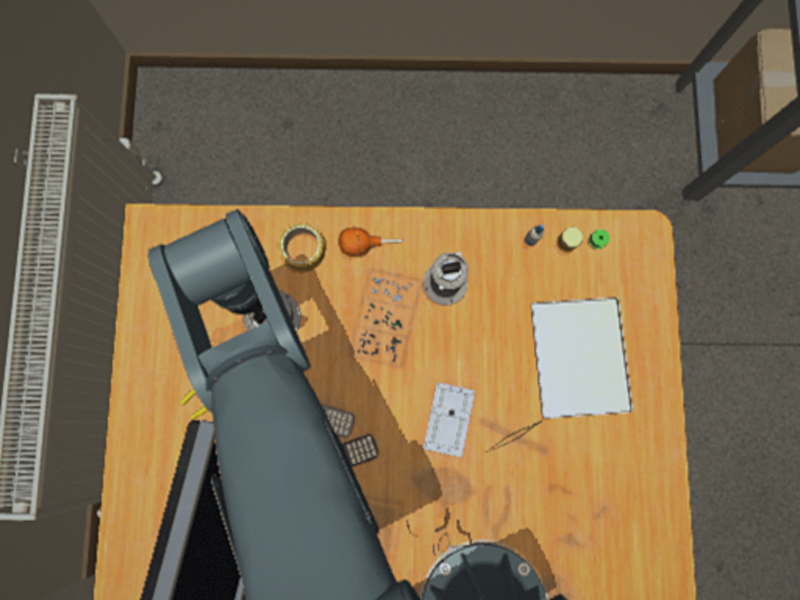

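{"fn": "step_arm", "kwargs": {
  "plan": [
    [[0.0005, -0.0023, 0.02], [0, 0, 0]],
    [[0.0005, -0.0023, 0.04], [0, 0, 0]],
    [[0.0005, -0.0023, 0.053], [0, 0, 0]],
    [[0.0005, -0.0023, 0.053], [0, 0, 0]]
  ]
}}

```text
time_s: 4.1
eef_pos: [0.5161, 0.3964, 0.0763]
eef_rot: [0.0, 0.905, 0.426, -0.0]
wrist_force: [0.5, -0.8, 0.9]
opening: 0.45
```

```bash
python3 - <<'E'
from h import *
from bench import viewer,telemetry
o=telemetry.get_obs();print(o['eef_pos'],o['wrist_force'],o['opening'],o['eef_rot'])
im=viewer.camera("wrist");cv2.imwrite("pics/w3.png",cv2.resize(im[:,:,::-1],(800,600),interpolation=cv2.INTER_CUBIC))
E
```

```text
[0.5161156  0.39643245 0.07627093] [ 0.4567167  -0.78491409  0.89785797] 0.45045116588705014 [ 3.08897155e-05  9.04781413e-01  4.25876182e-01 -2.67319735e-04]
```

View pics/w3.png

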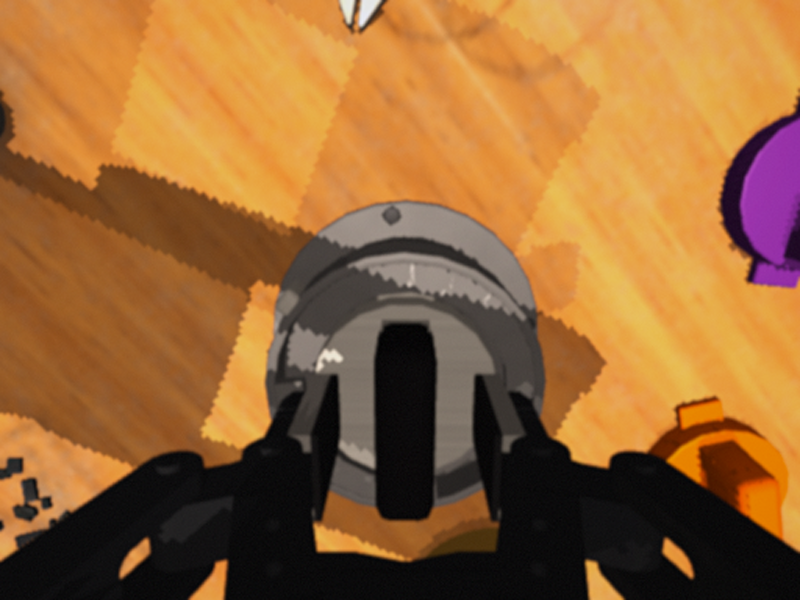

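{"fn": "step_arm", "kwargs": {
  "plan": [
    [[0, 0, 0], [0, 0, 0]],
    [[0, 0, 0], [0, 0, 0]],
    [[0, 0, 0], [0, 0, 0]],
    [[0, 0, 0], [0, 0, 0]],
    [[0, 0, 0], [0, 0, 0]]
  ],
  "fingers": 0
}}

```text
time_s: 4.65
eef_pos: [0.5172, 0.3971, 0.0781]
eef_rot: [-0.0, 0.905, 0.426, 0.001]
wrist_force: [-0.9, -1.1, 6.6]
opening: 0.169
```

{"fn": "step_arm", "kwargs": {
  "plan": [
    [[0, 0, -0.001], [0, 0, -5]],
    [[0, 0, -0.001], [0, 0, -10]],
    [[0, 0, -0.001], [0, 0, -15]],
    [[0, 0, -0.001], [0, 0, -20]],
    [[0, 0, -0.001], [0, 0, -25]]
  ]
}}

```text
time_s: 5.15
eef_pos: [0.5171, 0.397, 0.0783]
eef_rot: [0.0, 0.79, 0.613, 0.001]
wrist_force: [1.0, 0.4, 1.3]
opening: 0.171
```

{"fn": "step_arm", "kwargs": {
  "plan": [
    [[0, 0, 0], [0, 0, -5]],
    [[0, 0, 0], [0, 0, -10]],
    [[0, 0, 0], [0, 0, -15]],
    [[0, 0, 0], [0, 0, -20]],
    [[0, 0, 0], [0, 0, -25]]
  ]
}}

```text
time_s: 5.65
eef_pos: [0.5174, 0.3969, 0.0784]
eef_rot: [0.001, 0.639, 0.769, 0.001]
wrist_force: [1.8, -0.9, 1.4]
opening: 0.169
```

```bash
python3 - <<'E'
from h import *
from bench import viewer,telemetry
o=telemetry.get_obs();print(o['eef_pos'],o['wrist_force'],o['torque'],o['opening'],o['q'])
im=viewer.camera("wrist");cv2.imwrite("pics/w4.png",cv2.resize(im[:,:,::-1],(800,600),interpolation=cv2.INTER_CUBIC))
E
```

```text
[0.51740261 0.39685256 0.0783621 ] [ 1.77879443 -0.92808124  1.39233017] [-0.10256942 -0.40569895 -0.065146  ] 0.16885638809624362 [ 4.72849887e-01  5.18601555e-01  1.51148084e+00 -4.69759413e-04
  1.10865788e+00 -1.28303207e+00]
```

View pics/w4.png

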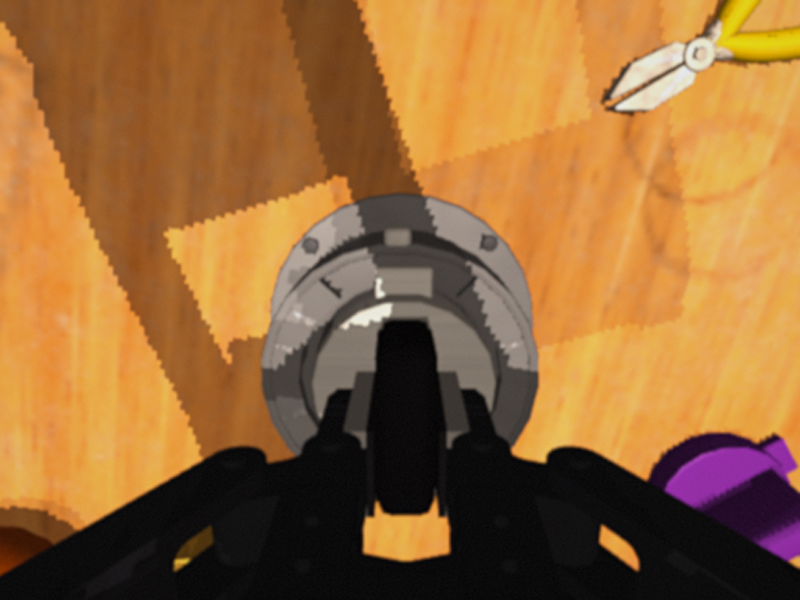

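{"fn": "step_arm", "kwargs": {
  "plan": [
    [[0, 0, -0.004], [0, 0, 0]],
    [[0, 0, -0.01], [0, 0, 0]],
    [[0, 0, -0.02], [0, 0, 0]],
    [[0, 0, -0.035], [0, 0, 0]],
    [[0, 0, -0.055], [0, 0, 0]]
  ]
}}

```text
time_s: 6.2
eef_pos: [0.5156, 0.3964, 0.1329]
eef_rot: [-0.0, 0.64, 0.768, -0.001]
wrist_force: [-0.3, 0.1, -1.6]
opening: 0.17
```

{"fn": "step_arm", "kwargs": {
  "plan": [
    [[0, 0, -0.04], [0, 0, 0]],
    [[0, 0, -0.08], [0, 0, 0]],
    [[0, 0, -0.12], [0, 0, 0]],
    [[-0.019, -0.006, -0.13], [0, 0, 0]],
    [[-0.057, -0.018, -0.13], [0, 0, 0]]
  ]
}}

```text
time_s: 6.7
eef_pos: [0.5101, 0.3392, 0.2674]
eef_rot: [0.002, 0.639, 0.769, 0.004]
wrist_force: [0.6, -1.7, -1.7]
opening: 0.176
```

```bash
python3 - <<'E'
from h import *
from bench import viewer,telemetry
o=telemetry.get_obs();print(o['eef_pos'],o['wrist_force'],o['torque'],o['opening'],o['q'])
im=viewer.camera("wrist");cv2.imwrite("pics/w5.png",cv2.resize(im[:,:,::-1],(800,600),interpolation=cv2.INTER_CUBIC))
M=q2R(o['eef_rot']);print(M.T@(np.array([.447,-.1875,.27])-o['eef_pos']))
E
```

```text
[0.51009524 0.33920139 0.26740327] [ 0.60796906 -1.7207753  -1.65036198] [-0.05192631 -0.06680415 -0.01725552] 0.17562735040729888 [ 3.92945989e-01  2.36008026e-01  1.48425326e+00  7.41991422e-04
  1.41293927e+00 -1.36238968e+00]
[-0.50618944 -0.15858176 -0.00511711]
```

View pics/w5.png

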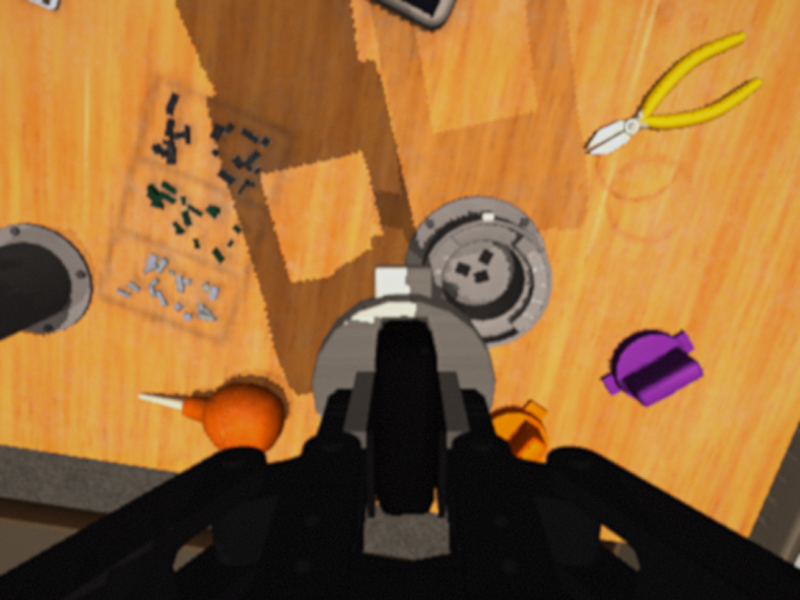

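{"fn": "step_arm", "kwargs": {
  "plan": [
    [[-0.042, -0.013, 0], [0, 0, 0]],
    [[-0.084, -0.026, 0], [0, 0, 0]],
    [[-0.126, -0.04, 0], [0, 0, 0]],
    [[-0.168, -0.053, 0], [0, 0, 0]],
    [[-0.21, -0.066, 0], [0, 0, 0]]
  ]
}}

```text
time_s: 7.25
eef_pos: [0.4813, 0.1174, 0.2635]
eef_rot: [0.001, 0.64, 0.768, 0.0]
wrist_force: [0.3, -0.4, -1.3]
opening: 0.17
```

{"fn": "step_arm", "kwargs": {
  "plan": [
    [[-0.042, -0.013, 0], [0, 0, 0]],
    [[-0.084, -0.026, 0], [0, 0, 0]],
    [[-0.126, -0.04, 0], [0, 0, 0]],
    [[-0.168, -0.053, 0], [0, 0, 0]],
    [[-0.21, -0.066, 0], [0, 0, 0]]
  ]
}}

```text
time_s: 7.75
eef_pos: [0.4545, -0.1013, 0.2636]
eef_rot: [0.001, 0.64, 0.768, 0.0]
wrist_force: [0.5, -0.2, -2.2]
opening: 0.171
```

{"fn": "step_arm", "kwargs": {
  "plan": [
    [[-0.035, -0.011, 0], [0, 0, 0]],
    [[-0.065, -0.02, 0], [0, 0, 0]],
    [[-0.08, -0.025, 0], [0, 0, 0]],
    [[-0.08, -0.025, 0], [0, 0, 0]]
  ]
}}

```text
time_s: 8.15
eef_pos: [0.4445, -0.1849, 0.2633]
eef_rot: [0.001, 0.641, 0.767, -0.0]
wrist_force: [-0.2, 0.5, -2.2]
opening: 0.166
```

```bash
python3 - <<'E'
from h import *
from bench import viewer,telemetry
o=telemetry.get_obs();print(o['eef_pos'],o['wrist_force'],o['torque'],o['opening'],o['q'])
c=viewer.get_calibration("wrist");im=viewer.camera("wrist");cv2.imwrite("pics/w6.png",cv2.resize(im[:,:,::-1],(800,600),interpolation=cv2.INTER_CUBIC))
M=q2R(o['eef_rot']);print(M.round(4))
for u,v in [(.447,-.1875)]+[(.5498,-.0977),(.5593,-.262),(.3469,-.2778),(.3328,-.1124)]: print(proj(c,[u,v,.011])/.64)
im=viewer.camera("scene");cv2.imwrite("pics/s6.png",cv2.resize(im[:,:,::-1],(800,600),interpolation=cv2.INTER_CUBIC))
E
```

```text
[ 0.44450947 -0.18489086  0.26330532] [-0.20968722  0.48456209 -2.19599466] [ 0.05429244 -0.00173157  0.0163854 ] 0.1658448553574822 [-6.41062493e-01 -5.54644989e-02  1.80726288e+00 -4.74487444e-04
  1.38844736e+00 -2.38998923e+00]
[[-1.773e-01  9.842e-01  8.000e-04]
 [ 9.842e-01  1.773e-01 -1.200e-03]
 [-1.300e-03  6.000e-04 -1.000e+00]]
[401.06835815 254.00934042]
[490.32571461 400.55214751]
[281.65202338 377.32210851]
[294.53123981  85.24544733]
[539.65255052 109.74186505]
```

View pics/w6.png

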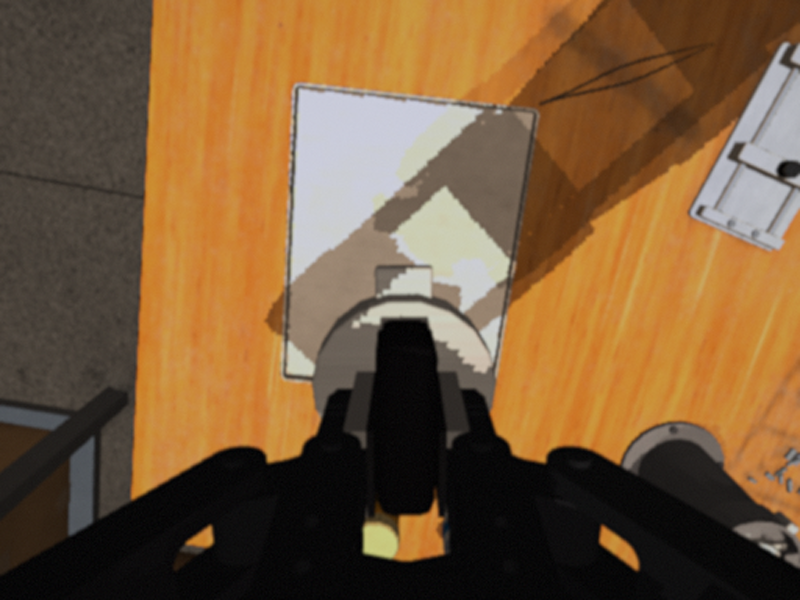

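View pics/s6.png

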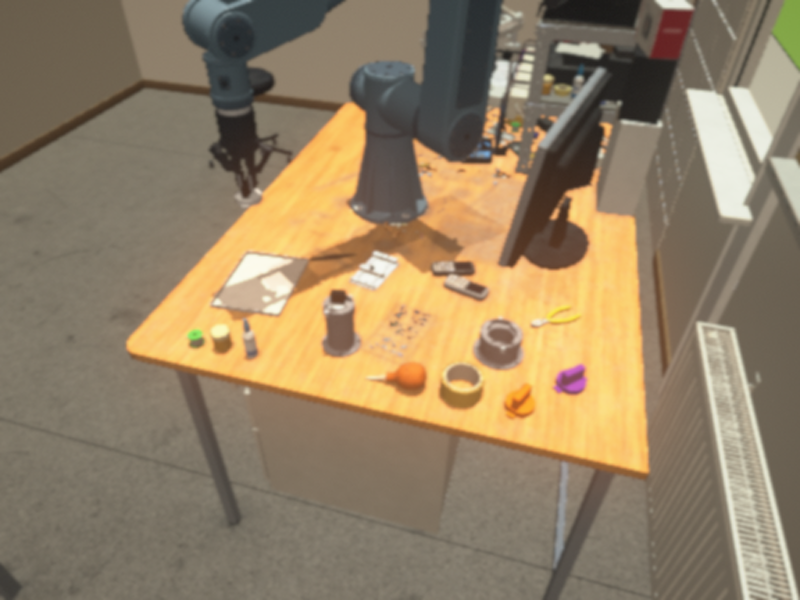

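{"fn": "step_arm", "kwargs": {
  "plan": [
    [[0, 0, 0.045], [0, 0, 0]],
    [[0, 0, 0.09], [0, 0, 0]],
    [[0, 0, 0.13], [0, 0, 0]],
    [[0, 0, 0.165], [0, 0, 0]],
    [[0, 0, 0.19], [0, 0, 0]]
  ]
}}

```text
time_s: 8.75
eef_pos: [0.4441, -0.1807, 0.0703]
eef_rot: [-0.001, 0.639, 0.769, 0.0]
wrist_force: [-0.3, 0.2, -2.8]
opening: 0.174
```

{"fn": "step_arm", "kwargs": {
  "plan": [
    [[0, 0, 0.015], [0, 0, 0]],
    [[0, 0, 0.023], [0, 0, 0]],
    [[0, 0, 0.028], [0, 0, 0]],
    [[0, 0, 0.032], [0, 0, 0]],
    [[0, 0, 0.032], [0, 0, 0]]
  ]
}}

```text
time_s: 9.25
eef_pos: [0.4452, -0.1828, 0.0407]
eef_rot: [0.0, 0.64, 0.769, 0.0]
wrist_force: [0.4, -0.5, -2.1]
opening: 0.169
```

{"fn": "step_arm", "kwargs": {
  "plan": [
    [[0, 0, 0.001], [0, 0, 0]],
    [[0, 0, 0.002], [0, 0, 0]],
    [[0, 0, 0.003], [0, 0, 0]],
    [[0, 0, 0.004], [0, 0, 0]],
    [[0, 0, 0.004], [0, 0, 0]]
  ]
}}

```text
time_s: 9.75
eef_pos: [0.4448, -0.1828, 0.0362]
eef_rot: [-0.0, 0.64, 0.768, 0.0]
wrist_force: [0.3, -0.5, -1.7]
opening: 0.173
```

{"fn": "step_arm", "kwargs": {
  "plan": [
    [[0, 0, 0.0007], [0, 0, 0]],
    [[0, 0, 0.0014], [0, 0, 0]],
    [[0, 0, 0.0014], [0, 0, 0]]
  ]
}}

```text
time_s: 10.05
eef_pos: [0.445, -0.183, 0.0353]
eef_rot: [0.0, 0.64, 0.768, -0.0]
wrist_force: [-0.8, 0.6, 3.5]
opening: 0.17
```

{"fn": "step_arm", "kwargs": {
  "plan": [
    [[0, 0, 0.0004], [0, 0, 0]],
    [[0, 0, 0.0004], [0, 0, 0]]
  ]
}}

```text
time_s: 10.25
eef_pos: [0.445, -0.1831, 0.0352]
eef_rot: [0.0, 0.64, 0.768, -0.0]
wrist_force: [-2.8, 1.3, 6.8]
opening: 0.175
```

{"fn": "step_arm", "kwargs": {
  "plan": [
    [[0, 0, 0], [0, 0, 0]],
    [[0, 0, 0], [0, 0, 0]],
    [[0, 0, 0], [0, 0, 0]],
    [[0, 0, 0], [0, 0, 0]],
    [[0, 0, 0], [0, 0, 0]]
  ],
  "fingers": 50
}}

```text
time_s: 10.75
eef_pos: [0.4448, -0.1828, 0.0344]
eef_rot: [-0.0, 0.64, 0.768, 0.0]
wrist_force: [0.5, 0.0, 0.4]
opening: 0.505
```

{"fn": "step_arm", "kwargs": {
  "plan": [
    [[0, 0, -0.015], [0, 0, 0]],
    [[0, 0, -0.04], [0, 0, 0]],
    [[0, 0, -0.08], [0, 0, 0]],
    [[0, 0, -0.12], [0, 0, 0]],
    [[0, 0, -0.15], [0, 0, 0]]
  ]
}}

```text
time_s: 11.25
eef_pos: [0.4453, -0.1832, 0.187]
eef_rot: [0.001, 0.64, 0.768, 0.0]
wrist_force: [0.6, -1.2, 0.1]
opening: 0.5
```

```bash
python3 - <<'E'
from h import *
from bench import viewer,telemetry
o=telemetry.get_obs();print(o['eef_pos'],o['wrist_force'],o['opening'])
im=viewer.camera("wrist");cv2.imwrite("pics/w7.png",cv2.resize(im[:,:,::-1],(800,600),interpolation=cv2.INTER_CUBIC))
im=viewer.camera("scene");cv2.imwrite("pics/s7.png",cv2.resize(im[120:270,100:300,::-1],(800,600),interpolation=cv2.INTER_CUBIC))
E
```

```text
[ 0.44533515 -0.18316759  0.18698586] [ 0.57713065 -1.22310661  0.08140411] 0.5000361795986488
```

View pics/w7.png

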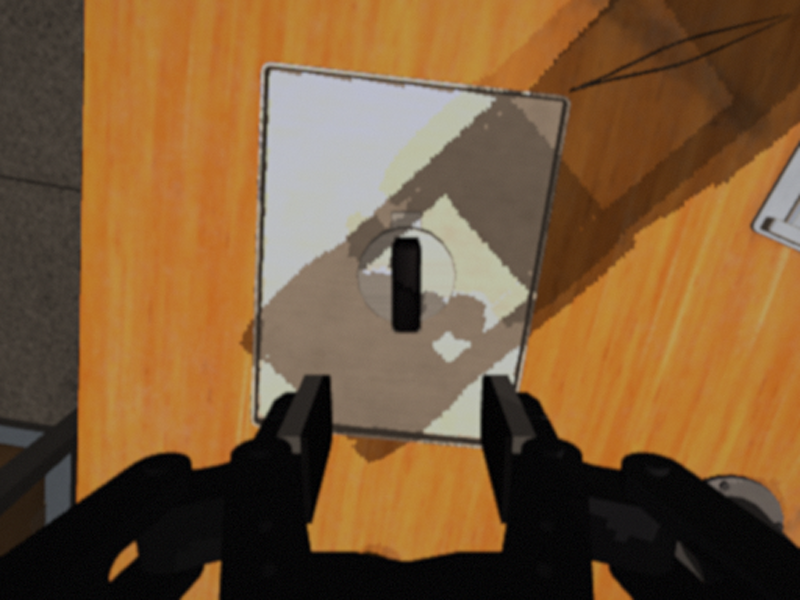

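View pics/s7.png

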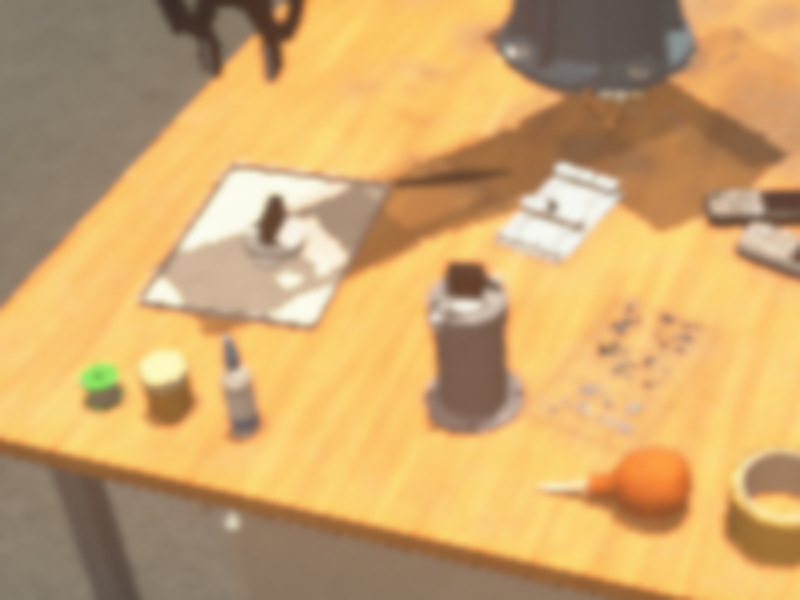

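The lid stands upright in the middle of the tray, with its bar at about (405,285) in the wrist picture. The gripper is well clear and the tall pot looks undisturbed.

```bash
python3 - <<'E'
from bench import ticket
print(ticket.hand_in())
E
```

```text
the job is handed in; nothing more can be done
None
```

The short, wide pot is open and its lid stands right way up near the middle of the steel tray. I handed the job in at about 11.4 s on the robot's clock.

- **Opening:** I gripped the lid's bar and turned it about 50° anticlockwise. The wrist picture showed the visible lug in line with the pot's rib, so I lifted the lid straight up.
- **Placing:** I carried it over and lowered it until the wrist force rose to about 3.5 N at first contact and 6.8 N just before release. Then I opened the fingers and raised the arm 15 cm.
- **Last checks:** The final wrist and scene pictures show the lid upright inside the rim and the gripper clear. The tall pot looks undisturbed, and I never moved to its lid. The last wrist reading was about 1 N.
- **Small disagreements:** The measured tool position was 1–3 mm off my commanded target at times. There was also a 6.6 N upward force when the fingers closed on the bar, which fell to about 1.3 N after I raised the tool 1 mm while turning. All wrist forces I read stayed far below the limits. Nothing else failed or disagreed.

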